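# Clamp a pulley on the flat of its shaft

### The job

Turn the shaft by its crank until its flat faces straight up at the clamp screw in the pulley hub. Then take the red T-handled hex key from its wooden block, seat it in the screw and turn it clockwise until the screw is firmly nipped up on the flat, without over-tightening it, and leave the key standing in the screw. Leave the other things on the bench where they are.

Things in the scene. Friction and masses are not known exactly. Their poses are not given: they have to be found in the camera images.
- shaft (a joint): Turn of the steel shaft about its level axis (rad). 0: its flat and its crank arm point straight up, the flat square to the clamp screw; positive: crank leaned over to the hub's -x (near) side. Range -0.5 to 1.4. It turns stiffly (about 0.15 N m) and stays where left; the screw's pad, coming down on the flat, squares up the last few degrees.
- crank_pin (a point): Middle of the black crank pin: a level rod 12 mm thick and 46 mm long, parallel to the shaft (the hub's y axis), 50 mm from the shaft axis at the end of the crank arm, which is on its -y side; about 22 mm of pin lie free on either side of this point. The pin is fixed to the arm and swings with the shaft.
- hub: Aluminium hub (60 mm diameter, 34 mm long) of a dark belt pulley (80 mm diameter, 17 to 37 mm on the +y side), pinned to the blue bearing stand: it cannot turn. Origin: on the shaft axis, 58 mm above the bench, straight under the screw. Its y axis is the shaft axis and points to the crank (pin middle at y = 102 mm), z is up.
- screw_mouth (a point): Centre of the mouth of the clamp screw's hex socket as found, 50 mm above the hub's origin. The screw stands upright in the hub, its round steel head 33 mm in diameter; socket 17.8 mm across flats, 14 mm deep, open upwards. Which way the hexagon points is not measured: look or feel. Clockwise from above tightens; it runs down 3 mm per radian.
- flat: Shaft part (30 mm diameter) with the flat, seen between hub and bearing. Origin: the hub's; z: the flat's normal. The screw runs freely (friction 0.1 N m, hardly felt when turning stops), meets the flat after 0.75 to 0.85 rad, then the torque climbs by 0.007 N m per 0.01 rad: tight once risen by 0.08 to 0.18 N m, over-tight from about 0.24. It stays where left.
- key: Hex key, upright in its block: steel hexagon 17 mm across flats, red T handle, about 0.18 kg. Origin: centre of its lower tip. One pair of flats faces along its x axis. The lowest 4.5 mm taper to 12 mm across flats. The hexagon reaches 80 mm above the origin; the handle is a bar, 90 mm along x, 21 mm along y, 32 mm high, centred 105 mm above the origin.
- key_block: Fixed wooden block 75 x 75 x 45 mm; origin under its centre. The key stands loose in its middle hole, 22 mm wide, 35 mm deep (its floor 10 mm above the bench).
- nut_jar: Bystander: glass jar with red lid, 51 mm diameter, 72 mm high; origin under its centre.
- pliers: Bystander: red-handled pliers lying flat, 160 mm long, 53 mm wide, 11 mm high; origin under the middle.
- sanding_block: Bystander: brown cork sanding block, 46 x 86 x 27 mm; origin under its centre.
There are look-alikes about, which are no part of the job. What is meant by the key is not purple, and is the smaller of those in its own colour.

How it is judged:
On the way, in this order (a step that is already met when the one before it is completed fails the run):
1. the shaft is turned so that its flat faces the screw, and rests so (value of joint shaft between -0.1 and 0.1 rad and velocity of joint shaft between -0.1 and 0.1 rad/s), for 0.3 s.
2. the key is seated in the screw (z of key in the frame of hub below 0.041 m and horizontal distance between key and screw_mouth below 0.004 m and angle between key's own z axis and vertical below 0.2 rad), for 0.2 s.
3. the screw is tight on the flat (contact force between hub and flat above 15 N and value of joint shaft between -0.08 and 0.08 rad), for 0.2 s.
At the end, for the whole second after the job is handed in: The screw's pad presses on the flat with more than 15 N, the shaft is within 0.08 rad of flat-up, and the key stands at rest in the screw: tip at least 9 mm below the mouth as found, within 4 mm of its axis, leaning less than 0.2 rad (all of step 2 and all of step 3 and linear speed of key below 0.02 m/s); the robot touches nothing.
It fails at once if the screw is over-tightened: its pad presses on the shaft with more than 90 N (contact force between hub and flat above 90 N).
It fails at once if the screw is tightened on the round of the shaft (contact force between hub and flat above 8 N and value of joint shaft above 0.3 rad).
It fails at once if the nut jar is moved more than 3 cm (distance of nut_jar from where it was at the start of the episode above 0.03 m).
It fails at once if the sanding block is moved more than 3 cm (distance of sanding_block from where it was at the start of the episode above 0.03 m).
It fails at once if the pliers are moved more than 3 cm (distance of pliers from where it was at the start of the episode above 0.03 m).
It also fails if it takes over 72 s, if anything falls off the work surface, if the arm or the gripper's body presses on something with over 40 N, if the wrist force passes 120 N, or if a joint passes its speed limit or range.

### The arm

A 6-joint arm with a two-finger parallel gripper is mounted at the origin on a cart in front of the work surface, level with it; the furniture and walls round the work are solid. World frame = base frame: x ahead of the robot, y to its left, z up, the work surface at z = 0. Lengths are in m, angles in rad, forces in N, time in s.
With the tool pointing down it reaches from about 0.375 to 0.9 m from the base axis. Payload 3.1 kg.
Tool frame: the origin (TCP) lies between the finger pads; the fingertips stand 11 mm ahead of it and the grasp point (between the pads) lies 8 mm behind it; z points along the fingers, y is the line along which they close (so a half turn about z gives the same grasp; the last joint's range is limited). The gripper opens to 87 mm and grips with 3 to 60 N. Pads are 19 mm wide; open, the fingers measure 117 mm over their backs; the gripper's body (75 mm by 190 mm) begins 51 mm behind the grasp point.
Start: joints at [0.929, 0.527, 1.433, -0, 1.181, -0.178], TCP at [0.279, 0.559, 0.234] pointing down, gripper open.
Joint ranges: [-3.08, 3.08], [-0.75, 2.2], [0.22, 2.44], [-1.43, 4.57], [0, 2.65], [-2.85, 2.85]. Speed limits (rad/s): [2.79, 2.79, 3.14, 3.14, 3.14, 3.14].

### API

Orientations are given as a unit quaternion [x, y, z, w].
In Python, from rig import robot gives the robot as it stands.
- The arm moves only by the tool move_arm, never from a script. Its argument "moves" is text: rows parted by semicolons, each of 7 numbers parted by spaces: the shift along the tool's x, y, z in units of 100 mm (1.0 is 100 mm), then the turn, a rotation vector about the tool's x, y, z in units of 90 degrees (1.0 is 90 degrees), then the opening, from 0 (shut) to 1 (fully open). A call has 1 to 12 rows; each row is the pose to reach, as a shift and turn from the pose commanded when the call began, along the tool's axes at that moment; what a row does not reach only later rows make up. A row lasts 1/10 s, in which the tool goes at most 50 mm and 8.59 degrees, less where a joint would pass 70% of its speed; a pose out of reach is approached as far as the arm can. A call with a number of a shift or a turn outside -1 to 1 is refused whole. A call with a gripper value outside its range is refused whole. The fingers move at their own pace and stop on an object; "squeeze" is the grip in N (left out, the last holds). Time passes only in rows, so rows that repeat a pose let the fingers close. It gives the time, the measured TCP pose, the force, the opening and the grip force at its end, in the units of the state.
- robot.get_obs(): the state, without advancing time (a new reading comes with each control period).
- robot.camera(name): name is "side" or "top"; returns a dict with "image" (384x512x3 uint8, red, green, blue), "intrinsics" (3x3 intrinsics, pixels), "extrinsics" (4x4, takes a point from world to camera coordinates). Camera axes: x right, y up, looking along -z (the intrinsics and any distortion apply to the point x, -y, -z); pixel columns grow to the right and rows downward; lengths in m; the calibration is good to about 2 mm. A picture is of the moment at which its call begins. There is no depth.
- robot.hand_in(): hands the job in; it is judged then, once.
The state is a dict: "time": time; "q": joint angles; "joint_velocities": joint speeds; "joint_torque": joint torques, N m; "position": TCP position; "tool_rot": TCP orientation; "ft_force": force on the tool from outside, world axes, zero at the start; "moment": the same for the moment, N m; "grip_width": finger opening in m; "grip_force": force on a finger pad.
Only numpy, scipy, OpenCV 4.12 (cv2) and the standard library are available. Lean on these libraries where they do the work, as an engineer would, in place of code of your own. Each camera call takes 0.05 s, during which the arm holds its last target. There are 200 camera calls.

## Working session

There is one attempt and no reset: what is moved stays moved. The work goes in short steps, Python scripts to look and compute and a tool call to move; the robot and the scene stay as the last step left them, time stands still between calls to the robot, and variables do not carry over. Pictures are saved under pics/ and viewed, at most 10 in all, crops included, and the job is handed in when it is done.

Besides the shell and the picture viewer there is one more tool, called after "Call:" as name(argument=value, ...) on one line, values as JSON. move_arm: Moves the arm, as the interface text tells. Shifts and turns lie within -1 to 1; 1 stands for 100 mm of shift or 90 degrees of turn. Its arguments: {"type":"object","properties":{"moves":{"type":"string"},"squeeze":{"type":"number"}},"required":["moves"]}

```bash
mkdir -p pics; cat > h.py <<'E'
import numpy as np,cv2
from rig import robot
def cam(n):
    c=robot.camera(n);return c['image'],np.array(c['intrinsics']),np.array(c['extrinsics'])
def ray(K,E,u,v):
    d=np.array([(u-K[0,2])/K[0,0],-(v-K[1,2])/K[1,1],-1.]);R=E[:3,:3];return -R.T@E[:3,3],R.T@d
def atz(K,E,u,v,z):
    o,d=ray(K,E,u,v);return o+d*(z-o[2])/d[2]
def proj(K,E,p):
    q=E[:3,:3]@np.asarray(p,float)+E[:3,3];return np.array([K[0,2]-K[0,0]*q[0]/q[2],K[1,2]+K[1,1]*q[1]/q[2]])
def tri(K1,E1,p1,K2,E2,p2):
    o,d=ray(K1,E1,*p1);o2,d2=ray(K2,E2,*p2);A=np.stack([d,-d2],1);s=np.linalg.lstsq(A,o2-o,rcond=None)[0]
    return (o+d*s[0]+o2+d2*s[1])/2,np.linalg.norm(o+d*s[0]-o2-d2*s[1])
E
python3 - <<'E'
from h import *
ims=[]
for n in('top','side'):
    i,K,E=cam(n);np.savez(n+'0',i=i,K=K,E=E);cv2.imwrite(f'pics/{n}0.png',cv2.resize(i[...,::-1],(800,600),interpolation=cv2.INTER_CUBIC))
    print(n,K.tolist(),E.round(3).tolist())
print(robot.get_obs())
E
```

```text
top [[357.1293264608031, 0.0, 255.31695434730685], [0.0, 357.1293264608031, 190.8427375840372], [0.0, 0.0, 1.0]] [[-0.007, -1.0, 0.01, -0.048], [0.997, -0.006, 0.079, -0.525], [-0.079, 0.01, 0.997, -1.118], [0.0, 0.0, 0.0, 1.0]]
side [[348.55961868567186, 0.0, 256.7655185264201], [0.0, 348.55961868567186, 191.3729638684186], [0.0, 0.0, 1.0]] [[0.986, -0.169, -0.01, -0.505], [0.112, 0.604, 0.789, -0.082], [-0.127, -0.779, 0.614, -1.142], [0.0, 0.0, 0.0, 1.0]]
{'time': 0.1, 'q': array([ 9.29478477e-01,  5.28363534e-01,  1.43375732e+00, -6.66871249e-06,
        1.18142768e+00, -1.78485682e-01]), 'joint_velocities': array([-0.00173672, -0.00110196, -0.00244954,  0.00098203, -0.00080915,
        0.00096041]), 'joint_torque': array([ 2.59441840e-04, -4.40982842e+01, -1.77152646e+01,  6.36080280e-02,
        5.33495634e-02, -3.53501889e-05]), 'position': array([0.27863251, 0.55874226, 0.23268078]), 'tool_rot': array([ 2.29354743e-01,  9.73342409e-01, -8.98156353e-04, -3.86899836e-04]), 'ft_force': array([ 0.13126343,  0.8151872 , -0.28882457]), 'moment': array([ 0.00996363,  0.04102648, -0.03289408]), 'grip_force': 0.0, 'grip_width': 0.08700096025355483}
```

View pics/top0.png

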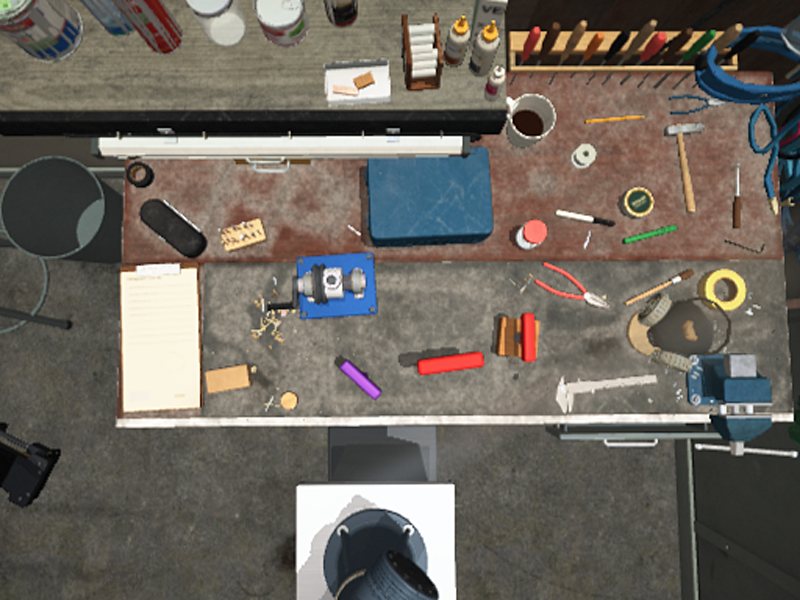

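View pics/side0.png

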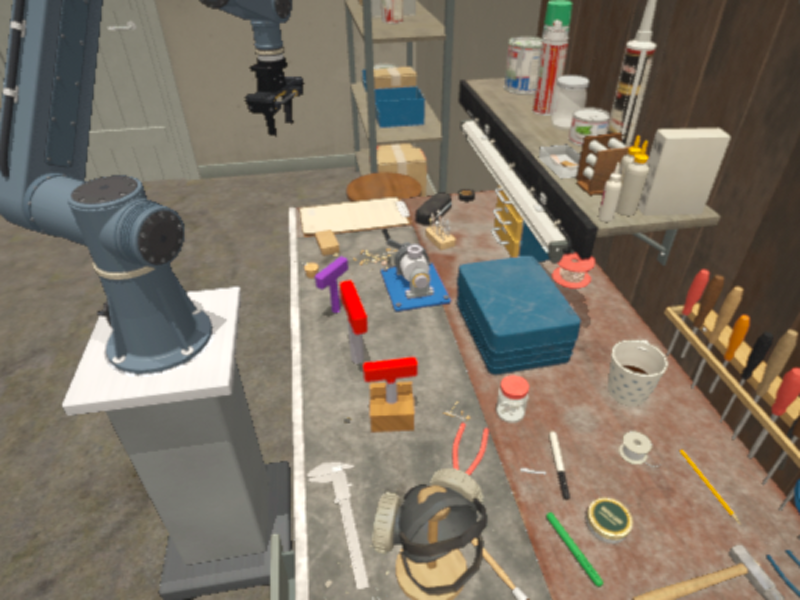

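The top picture shows the stand and hub at (331,284), the crank leaned near at (285,305), and the key in its block at (528,337). A larger red look-alike is at (450,363), the purple one at (360,378). In the side picture the hub is at (413,262) and the key at (390,370).

```bash
python3 - <<'E'
from h import *
t=np.load('top0.npz')['i'];s=np.load('side0.npz')['i']
# (x0,y0,w=80,h=60) scaled x5
def c(i,x,y,w=80,h=60): return cv2.resize(i[y:y+h,x:x+w,::-1],(400,300),interpolation=cv2.INTER_CUBIC)
cv2.imwrite('pics/crop0.png',np.vstack([np.hstack([c(t,165,155),c(t,300,190)]),np.hstack([c(s,230,140),c(s,210,220)])]))
E
```

```text
(no output)
```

View pics/crop0.png

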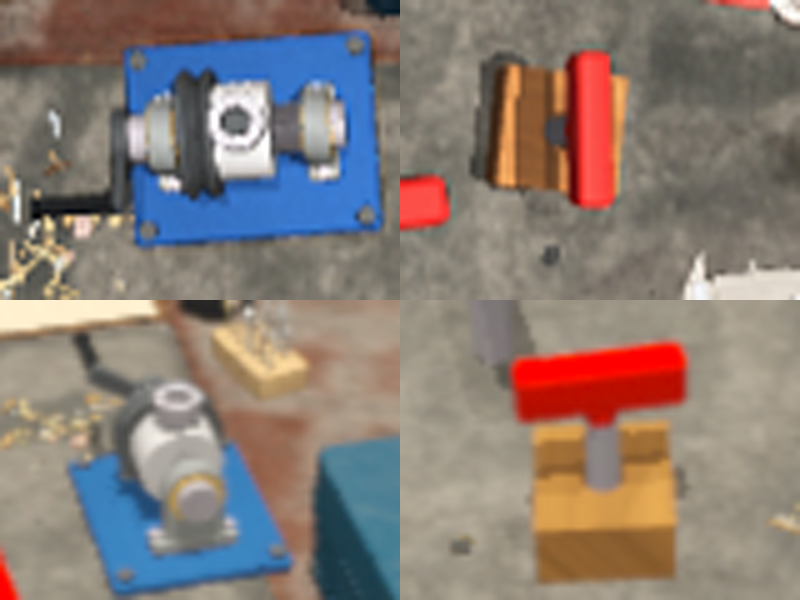

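```bash
cat >> h.py <<'E'
def unc(cx,cy,x0,y0,s=5): return (x0+(cx+.5)/s-.5,y0+(cy+.5)/s-.5)
E
python3 - <<'E'
from h import *
T=np.load('top0.npz');S=np.load('side0.npz');KT,ET,KS,ES=T['K'],T['E'],S['K'],S['E']
a=lambda x,y:unc(x,y,165,155); b=lambda x,y:unc(x-400,y,300,190); c=lambda x,y:unc(x,y-300,230,140); d=lambda x,y:unc(x-400,y-300,210,220)
np.set_printoptions(precision=4,suppress=True)
print('cams',-ET[:3,:3].T@ET[:3,3],-ES[:3,:3].T@ES[:3,3])
print('screw tri',tri(KT,ET,a(237,121),KS,ES,c(178,397)),'z.108',atz(KT,ET,*a(237,121),.108),atz(KS,ES,*c(178,397),.108))
B=[atz(KT,ET,*a(*p),.006) for p in((137,62),(355,45),(367,215),(148,231))]
print('bolts',*B,'mean',np.mean(B,0)); 
for i,j in((0,1),(3,2)): v=B[i]-B[j];print('yaw',np.degrees(np.arctan2(-v[0],v[1])))
v=atz(KT,ET,*a(128,137),.058)-atz(KT,ET,*a(343,119),.058);print('shaft yaw',np.degrees(np.arctan2(-v[0],v[1])))
print('pin end',tri(KT,ET,a(33,207),KS,ES,c(78,337)))
print('pin arm end',tri(KT,ET,a(112,204),KS,ES,c(93,366)))
print('key top',atz(KT,ET,*b(593,130),.131),'ends',atz(KT,ET,*b(592,52),.131),atz(KT,ET,*b(594,208),.131))
print('bar ends side',tri(KT,ET,b(592,54),KS,ES,d(682,350)),tri(KT,ET,b(594,206),KS,ES,d(516,366)))
print('block side top corners z.045',[atz(KS,ES,*d(*p),.045) for p in((535,523),(674,527))],'top',[atz(KT,ET,*b(*p),.045) for p in((500,66),(628,76),(497,186),(620,190))])
E
```

```text
cams [ 0.4353 -0.0393  1.1559] [ 0.361  -0.9256  0.7606]
screw tri (array([0.5553, 0.0775, 0.1078]), np.float64(0.001553742118813377)) z.108 [0.5545 0.0776 0.108 ] [0.556  0.0773 0.108 ]
bolts [0.6049 0.1538 0.006 ] [0.6153 0.0125 0.006 ] [0.5047 0.005  0.006 ] [0.4952 0.1459 0.006 ] mean [0.555  0.0793 0.006 ]
yaw 4.214436695251762
yaw 3.8466798689368806
shaft yaw 4.506231549920992
pin end (array([0.5045, 0.2012, 0.0896]), np.float64(0.0021688099636949522))
pin arm end (array([0.5073, 0.1535, 0.0925]), np.float64(0.0007331743880391686))
key top [ 0.4437 -0.2871  0.131 ] ends [ 0.4885 -0.2876  0.131 ] [ 0.3992 -0.2865  0.131 ]
bar ends side (array([ 0.4878, -0.2879,  0.1298]), np.float64(0.0007873274517054721)) (array([ 0.4013, -0.2864,  0.1321]), np.float64(0.001896562650712657))
block side top corners z.045 [array([ 0.4043, -0.3162,  0.045 ]), array([ 0.4759, -0.3319,  0.045 ])] top [array([ 0.4846, -0.2507,  0.045 ]), array([ 0.4778, -0.3306,  0.045 ]), array([ 0.4101, -0.2473,  0.045 ]), array([ 0.4071, -0.3237,  0.045 ])]
```

```bash
cat >> h.py <<'E'
from scipy.spatial.transform import Rotation as R
def to(p,yaw=None,pos=None):
    "shift (100mm) in tool axes and turn about tool z (90deg) to TCP position p, world yaw (deg) of tool y; tool made vertical"
    o=robot.get_obs();M=R.from_quat(o['tool_rot']);s=M.inv().apply(np.array(p)-(o['position'] if pos is None else pos))*10
    r=[0,0,0]
    if yaw is not None:
        a=np.radians(yaw);y=np.array([np.cos(a),np.sin(a),0]);z=np.array([0,0,-1.]);N=R.from_matrix(np.stack([np.cross(y,z),y,z],1))
        r=(M.inv()*N).as_rotvec()/(np.pi/2)
    y=M.apply([0,1,0]);print('t',o['time'],'pos',o['position'].round(4),'yaw',np.degrees(np.arctan2(y[1],y[0])).round(2),'shift',s.round(3),'turn',np.round(r,3),'q6',o['q'][5].round(2))
E
python3 -c "
from h import *
to((.509,.176,.16),4.2)"
```

```text
t 0.1 pos [0.2786 0.5587 0.2327] yaw 63.48 shift [-3.77  -2.395  0.73 ] turn [-0.001  0.     0.659] q6 -0.18
```

Call:
move_arm(moves="-0.4 -0.25 0 0 0 0 1;-0.8 -0.5 0 0 0 0 1;-1 -0.63 0 0 0 0 1")

```text
time: 0.4
position: [0.3412, 0.4555, 0.2329]
tool_rot: [0.23, 0.973, -0.001, -0.0]
ft_force: [-0.0, 0.9, -0.9]
grip_width: 0.0869
grip_force: 0.0
```

Call:
move_arm(moves="-0.4 -0.25 0 0 0 0 1;-0.8 -0.5 0 0 0 0 1;-1 -0.63 0 0 0 0 1")

```text
time: 0.7
position: [0.403, 0.3543, 0.2332]
tool_rot: [0.23, 0.973, -0.001, 0.0]
ft_force: [1.3, 0.9, 0.1]
grip_width: 0.0874
grip_force: 0.0
```

Call:
move_arm(moves="-0.4 -0.25 0 0 0 0 1;-0.8 -0.5 0 0 0 0 1;-1 -0.63 0 0 0 0 1")

```text
time: 1.0
position: [0.4647, 0.2533, 0.2333]
tool_rot: [0.231, 0.973, -0.0, 0.0]
ft_force: [0.3, 0.8, -0.0]
grip_width: 0.087
grip_force: 0.0
```

Call:
move_arm(moves="-0.4 -0.25 0 0 0 0.09 1;-0.77 -0.5 0.2 0 0 0.19 1;-0.77 -0.5 0.4 0 0 0.28 1;-0.77 -0.5 0.73 0 0 0.37 1;-0.77 -0.5 0.73 0 0 0.47 1;-0.77 -0.5 0.73 0 0 0.56 1;-0.77 -0.5 0.73 0 0 0.66 1;-0.77 -0.5 0.73 0 0 0.66 1")

```text
time: 1.8
position: [0.5094, 0.177, 0.1601]
tool_rot: [0.682, 0.732, -0.0, -0.0]
ft_force: [0.1, 0.2, -0.1]
grip_width: 0.0873
grip_force: 0.0
```

```bash
python3 -c "
from h import *
to((.509,.176,.084),4.2)"
```

```text
t 1.8 pos [0.5094 0.177  0.1601] yaw 4.07 shift [-0.01  -0.004  0.761] turn [-0.001  0.    -0.001] q6 0.06
```

Call:
move_arm(moves="0 0 0.4 0 0 0 1;0 0 0.76 0 0 0 1;0 0 0.76 0 0 0 0.4;0 0 0.76 0 0 0 0.1;0 0 0.76 0 0 0 0;0 0 0.76 0 0 0 0;0 0 0.76 0 0 0 0;0 0 0.76 0 0 0 0;0 0 0.76 0 0 0 0", squeeze=6)

```text
time: 2.7
position: [0.5099, 0.1771, 0.0851]
tool_rot: [0.681, 0.732, 0.0, 0.0]
ft_force: [-0.8, 0.0, -0.6]
grip_width: 0.039
grip_force: 0.0
```

```bash
python3 - <<'E'
from h import *
o=robot.get_obs();print(o['position'],o['ft_force'],o['moment'],o['grip_width'],o['grip_force'])
t=[]
for n in('top','side'):
    i,K,E=cam(n);u,v=proj(K,E,(.53,.15,.09)).astype(int);t.append(cv2.resize(i[v-30:v+30,u-40:u+40,::-1],(400,300),interpolation=cv2.INTER_CUBIC));print(u-40,v-30)
cv2.imwrite('pics/pin.png',np.hstack(t))
E
```

```text
[0.50987694 0.17711314 0.08513203] [-0.75779972  0.04399063 -0.61384181] [-0.09356173  0.02987874  0.03367731] 0.039020783610182935 0.0
148 157
214 123
```

View pics/pin.png

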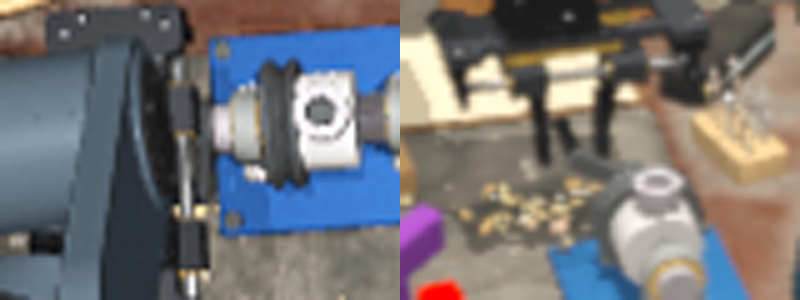

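Side crop: the two fingers (545 and 605, 130) straddle the black pin (568,135), and they are still closing.

Call:
move_arm(moves="0 0 0 0 0 0 0;0 0 0 0 0 0 0;0 0 0 0 0 0 0;0 0 0 0 0 0 0;0 0 0 0 0 0 0;0 0 0 0 0 0 0;0 0 0 0 0 0 0;0 0 0 0 0 0 0")

```text
time: 3.6
position: [0.5074, 0.1769, 0.0842]
tool_rot: [0.681, 0.732, -0.002, -0.002]
ft_force: [-5.0, -1.2, 3.4]
grip_width: 0.0115
grip_force: 6.0
```

```bash
python3 - <<'E'
from h import *
o=robot.get_obs();print(o['time'],o['position'],o['ft_force'],o['moment'],o['grip_width'],o['grip_force'])
th=np.radians(4.2);ax=np.array([.555,.0775,.058])+.102*np.array([-np.sin(th),np.cos(th),0]);X=np.array([np.cos(th),np.sin(th),0]);print('hub-x of grip',(o['position']-ax)@X)
to(ax+[0,0,.042],4.2)
E
```

```text
3.6 [0.50735229 0.17692673 0.08420802] [-5.03740296 -1.16381495  3.42769139] [-0.11313324  1.00721829 -0.04366687] 0.011524140835381683 6.001075431704521
hub-x of grip -0.040237919814762456
t 3.6 pos [0.5074 0.1769 0.0842] yaw 4.09 shift [-0.006  0.402 -0.16 ] turn [-0.003  0.    -0.001] q6 0.06
```

Call:
move_arm(moves="0 0.03 -0.03 0 0 0 0;0 0.06 -0.07 0 0 0 0;0 0.1 -0.1 0 0 0 0;0 0.14 -0.13 0 0 0 0;0 0.18 -0.15 0 0 0 0;0 0.22 -0.17 0 0 0 0;0 0.26 -0.18 0 0 0 0;0 0.31 -0.19 0 0 0 0;0 0.35 -0.2 0 0 0 0;0 0.38 -0.2 0 0 0 0;0 0.38 -0.2 0 0 0 0;0 0.38 -0.2 0 0 0 0")

```text
time: 4.8
position: [0.5473, 0.1797, 0.1047]
tool_rot: [0.681, 0.732, -0.0, -0.0]
ft_force: [-4.4, -0.5, 3.8]
grip_width: 0.0119
grip_force: 6.0
```

```bash
python3 - <<'E'
from h import *
o=robot.get_obs();print(o['time'],o['position'],o['ft_force'],o['moment'],o['grip_width'],o['grip_force'])
th=np.radians(4.2);ax=np.array([.555,.0775,.058])+.102*np.array([-np.sin(th),np.cos(th),0]);X=np.array([np.cos(th),np.sin(th),0]);print('hub-x of grip',(o['position']-ax)@X)
E
```

```text
4.8 [0.54727275 0.17974583 0.10470197] [-4.35939853 -0.52019915  3.81994599] [-0.12358741  0.78333755  0.03143315] 0.011884763969635562 6.0008832067251205
hub-x of grip -0.00021820236020764086
```

Call:
move_arm(moves="0 -0.02 0 0 0 0 0.4;0 -0.02 0 0 0 0 0.5;0 -0.02 0 0 0 0 0.6;0 -0.02 -0.1 0 0 0 0.7;0 0 -0.4 0 0 0 0.8;0 0 -0.8 0 0 0 0.9;-0.3 -0.4 -0.9 0 0 0 0.9;-0.6 -0.8 -0.9 0 0 0 0.9;-0.9 -1 -1 0 0 0 0.9;-1 -1 -1 0 0 0 0.9")

```text
time: 5.8
position: [0.4525, 0.0713, 0.2059]
tool_rot: [0.682, 0.731, -0.0, 0.0]
ft_force: [1.6, 0.2, 0.2]
grip_width: 0.0768
grip_force: 0.0
```

```bash
python3 - <<'E'
from h import *
o=robot.get_obs();print(o['time'],o['position'],o['ft_force'],o['moment'],o['grip_width'])
t=[]
for n in('top','side'):
    i,K,E=cam(n);np.savez(n+'1',i=i,K=K,E=E);u,v=proj(K,E,(.55,.13,.09)).astype(int);t.append(cv2.resize(i[v-30:v+30,u-40:u+40,::-1],(400,300),interpolation=cv2.INTER_CUBIC));print(u-40,v-30)
cv2.imwrite('pics/pin2.png',np.hstack(t))
E
```

```text
5.8 [0.45249795 0.07129155 0.20594841] [1.60094627 0.15448511 0.20345923] [-0.00579152  0.00981962 -0.02905774] 0.07681205622122587
155 151
220 125
```

View pics/pin2.png

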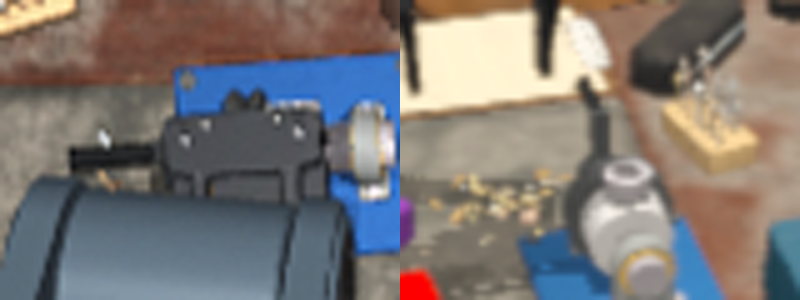

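Pin ends: top (70,159)/(155,154), side (582,82)/(600,105); the crank now points up.

```bash
python3 - <<'E'
from h import *
T=np.load('top1.npz');S=np.load('side1.npz');KT,ET,KS,ES=T['K'],T['E'],S['K'],S['E']
for p,q in(((72,158),(583,83)),((152,154),(600,105))): print(tri(KT,ET,unc(*p,155,151),KS,ES,unc(q[0]-400,q[1],220,125)),atz(KT,ET,*unc(*p,155,151),.108))
# averaged socket image for hexagon angle, 6-fold fit
i=np.load('top0.npz')['i'];print(i[173:186,205:220].mean(2).round().astype(int))
to((.444,-.287,.2),89.3)
E
```

```text
(array([0.54549618, 0.20377716, 0.10841942]), np.float64(0.0008743900458171532)) [0.54510377 0.20391836 0.108     ]
(array([0.54821354, 0.15502496, 0.11712155]), np.float64(0.003963446376470312)) [0.54721067 0.15694881 0.108     ]
[[ 76  84 163 234 223 192 205 215 222 194 225 227 222 139 118]
 [ 81 102 208 241 221 229 233 234 233 235 226 238 236 142 116]
 [ 82  93 191 249 234 244 242 217 249 245 236 244 244 145 101]
 [ 83  90 183 249 245 175 155 113 183 234 243 240 202 177  86]
 [ 82 131 247 243 183  98  95  91  92 159 238 239 170 190  87]
 [ 79 140 254 240  81 108 116 117 109 112 195 242 204 160  91]
 [ 77 140 251 240  72 114 116 116 114 129 208 243 218 147  88]
 [ 76 145 244 237 108 110 114 115 106 133 248 241 188 154  98]
 [ 75 130 199 244 217 149 104 100  77 171 253 244 127 211  93]
 [ 72 103 153 255 243 228 197 238 222 238 249 190 175 255  82]
 [ 70 100  98 211 238 242 239 250 250 253 181 152 252 255  99]
 [ 68  94 106 238 224 164 184 177 164 190 157 227 255 255  95]
 [ 68  89 124 253 237 217 200 197 193 209 235 244 248 248  92]]
t 5.9 pos [0.4563 0.0718 0.2056] yaw 3.93 shift [-3.571 -0.368  0.057] turn [ 0.002  0.002 -0.949] q6 -0.16
```

Call:
move_arm(moves="0 0 -0.4 0 0 0 1;-0.3 0 -0.8 0 0 0 1;-0.7 -0.05 -0.9 0 0 0 1;-1 -0.1 -0.9 0 0 0 1")

```text
time: 6.3
position: [0.4555, -0.0289, 0.2974]
tool_rot: [0.681, 0.732, 0.002, 0.004]
ft_force: [0.8, 0.4, -0.2]
grip_width: 0.0868
grip_force: 0.0
```

Call:
move_arm(moves="-0.45 -0.05 0 0 0 0 1;-0.9 -0.1 0 0 0 0 1;-1 -0.1 0 0 0 0 1")

```text
time: 6.6
position: [0.4513, -0.132, 0.295]
tool_rot: [0.683, 0.731, -0.0, 0.002]
ft_force: [0.4, -0.4, 0.3]
grip_width: 0.0868
grip_force: 0.0
```

Call:
move_arm(moves="-0.45 -0.05 0 0 0 -0.09 1;-0.9 -0.1 0 0 0 -0.18 1;-1 -0.1 0 0 0 -0.27 1;-1 -0.1 0 0 0 -0.36 1;-1 -0.1 0 0 0 -0.45 1;-1 -0.1 0 0 0 -0.54 1;-1 -0.1 0 0 0 -0.63 1;-1 -0.1 0 0 0 -0.72 1;-1 -0.1 0 0 0 -0.81 1;-1 -0.1 0 0 0 -0.9 1;-1 -0.1 0 0 0 -0.95 1;-1 -0.1 0 0 0 -0.95 1")

```text
time: 7.8
position: [0.4478, -0.2278, 0.2945]
tool_rot: [0.003, 1.0, 0.0, 0.0]
ft_force: [-0.1, -0.0, 0.7]
grip_width: 0.0873
grip_force: 0.0
```

```bash
python3 - <<'E'
from h import *
from scipy.optimize import least_squares
T=np.load('top0.npz');K,E=T['K'],T['E'];g=T['i'].mean(2)
r0,r1,c0,c1=175,183,208,217;sub=np.array([174.5,])
n=10;vv,uu=np.meshgrid(np.arange(r0*n,r1*n)/n-.45,np.arange(c0*n,c1*n)/n-.45,indexing='ij')
P=atz(K,E,212,178.8,.108);J=[]
o,d0=ray(K,E,0,0)
D=np.stack([(uu-K[0,2])/K[0,0],-(vv-K[1,2])/K[1,1],-np.ones_like(uu)],-1)@E[:3,:3]
o=-E[:3,:3].T@E[:3,3];W=o+D*((.108-o[2])/D[...,2])[...,None]
def ren(cx,cy,phi):
    x,y=W[...,0]-cx,W[...,1]-cy;m=np.max([np.abs(x*np.cos(phi+k*np.pi/3)+y*np.sin(phi+k*np.pi/3)) for k in range(3)],0)-.0089
    return (1/(1+np.exp(m/.0002))).reshape(r1-r0,n,c1-c0,n).mean((1,3))
t=g[r0:r1,c0:c1]
for a in range(0,60,5):
    def f(q):
        h=ren(P[0]+q[0]*.001,P[1]+q[1]*.001,np.radians(a));h=cv2.GaussianBlur(h,(0,0),.4);A=np.stack([h.ravel(),np.ones(h.size)],1);return A@np.linalg.lstsq(A,t.ravel(),rcond=None)[0]-t.ravel()
    s=least_squares(f,[0,0],diff_step=.1);print(a,round(s.cost),s.x.round(2))
print(P)
to((.444,-.287,.107),89.3)
E
```

```text
0 11134 [0.24 1.2 ]
5 10015 [0.21 1.23]
10 9085 [0.2  1.26]
15 8716 [0.21 1.27]
20 9115 [0.22 1.25]
25 10105 [0.19 1.24]
30 11566 [0.18 1.27]
35 13108 [0.24 1.27]
40 13679 [0.29 1.23]
45 13330 [0.29 1.21]
50 12579 [0.23 1.22]
55 11888 [0.22 1.22]
[0.55447738 0.07756943 0.108     ]
t 7.8 pos [ 0.4478 -0.2278  0.2945] yaw 89.65 shift [ 0.036 -0.593  1.875] turn [0.    0.001 0.004] q6 -2.26
```

Call:
move_arm(moves="0.04 -0.4 0 0 0 0 1;0.04 -0.59 0.2 0 0 0 1;0.04 -0.59 0.6 0 0 0 1;0.04 -0.59 0.9 0 0 0 1;0.04 -0.59 0.9 0 0 0 1")

```text
time: 8.3
position: [0.4404, -0.285, 0.2007]
tool_rot: [0.004, 1.0, 0.004, -0.003]
ft_force: [-0.5, 0.6, 0.2]
grip_width: 0.0869
grip_force: 0.0
```

```bash
python3 - <<'E'
from h import *
to((.444,-.287,.107),89.3)
E
```

```text
t 8.3 pos [ 0.4404 -0.285   0.2007] yaw 89.5 shift [-0.042 -0.026  0.937] turn [ 0.004 -0.004  0.002] q6 -2.35
```

Call:
move_arm(moves="-0.04 -0.02 0.3 0 0 0 1;-0.04 -0.02 0.6 0 0 0 1;-0.04 -0.02 0.8 0 0 0 1;-0.04 -0.02 0.8 0 0 0 1;-0.04 -0.02 0.8 0 0 0 1")

```text
time: 8.8
position: [0.4471, -0.2899, 0.1257]
tool_rot: [0.004, 1.0, -0.001, 0.001]
ft_force: [-0.2, 0.2, -0.1]
grip_width: 0.0869
grip_force: 0.0
```

```bash
python3 - <<'E'
from h import *
to((.444,-.287,.107),89.3)
E
```

```text
t 8.8 pos [ 0.4471 -0.2899  0.1257] yaw 89.58 shift [0.032 0.029 0.187] turn [-0.001  0.001  0.003] q6 -2.35
```

Call:
move_arm(moves="0 0 0 0 0 0 1;0 0 0 0 0 0 1")

```text
time: 9.0
position: [0.4469, -0.2902, 0.1262]
tool_rot: [0.004, 1.0, -0.001, 0.001]
ft_force: [-0.3, 0.2, -0.7]
grip_width: 0.0869
grip_force: 0.0
```

```bash
python3 - <<'E'
from h import *
to((.444,-.287,.107),89.3)
E
```

```text
t 9.0 pos [ 0.4469 -0.2902  0.1262] yaw 89.58 shift [0.03  0.032 0.192] turn [-0.002  0.002  0.003] q6 -2.35
```

Call:
move_arm(moves="0.03 0.03 0.1 0 0 0 1;0.03 0.03 0.19 0 0 0 1;0.03 0.03 0.19 0 0 0 0.5;0.03 0.03 0.19 0 0 0 0;0.03 0.03 0.19 0 0 0 0;0.03 0.03 0.19 0 0 0 0;0.03 0.03 0.19 0 0 0 0;0.03 0.03 0.19 0 0 0 0;0.03 0.03 0.19 0 0 0 0;0.03 0.03 0.19 0 0 0 0;0.03 0.03 0.19 0 0 0 0;0.03 0.03 0.19 0 0 0 0", squeeze=30)

```text
time: 10.2
position: [0.4429, -0.2865, 0.1056]
tool_rot: [0.004, 1.0, -0.0, 0.0]
ft_force: [-0.0, 0.6, -0.1]
grip_width: 0.0212
grip_force: 29.8
```

Call:
move_arm(moves="0 0 0 0 0 0 0;0 0 0 0 0 0 0;0 0 0 0 0 0 0")

```text
time: 10.5
position: [0.443, -0.2865, 0.1056]
tool_rot: [0.004, 1.0, -0.0, 0.0]
ft_force: [-0.1, -1.0, 0.4]
grip_width: 0.0207
grip_force: 29.8
```

```bash
python3 - <<'E'
from h import *
to((.444,-.287,.187),89.3);print(robot.get_obs()['moment'])
E
```

```text
t 10.5 pos [ 0.443  -0.2865  0.1056] yaw 89.58 shift [-0.01  -0.005 -0.814] turn [-0.     0.     0.003] q6 -2.35
[-0.00989814  0.01540924  0.00948588]
```

Call:
move_arm(moves="0 0 -0.15 0 0 0 0;0 0 -0.3 0 0 0 0;0 0 -0.5 0 0 0 0;0 0 -0.7 0 0 0 0;0 0 -0.9 0 0 0 0;0 0 -1 0 0 0 0")

```text
time: 11.1
position: [0.4432, -0.2866, 0.2068]
tool_rot: [0.004, 1.0, -0.001, 0.001]
ft_force: [0.3, -0.8, -2.1]
grip_width: 0.0206
grip_force: 29.8
```

Call:
move_arm(moves="0 0 -0.3 0 0 0 0;0 0 -0.7 0 0 0 0;0 0 -1 0 0 0 0;0 0 -1 0 0 0 0;0 0 -1 0 0 0 0;0 0 -1 0 0 0 0")

```text
time: 11.7
position: [0.4418, -0.2854, 0.3034]
tool_rot: [0.004, 1.0, 0.002, -0.002]
ft_force: [-0.4, -0.3, -1.7]
grip_width: 0.0209
grip_force: 29.8
```

```bash
python3 - <<'E'
from h import *
o=robot.get_obs();print(o['ft_force'],o['moment'],o['grip_width'])
to((.555,.078,.305),105)
p=o['position']
t=[]
for n in('top','side'):
    i,K,E=cam(n);np.savez(n+'2',i=i,K=K,E=E);u,v=proj(K,E,p-[0,0,.045]).astype(int);t.append(cv2.resize(i[v-36:v+36,u-24:u+24,::-1],(400,600),interpolation=cv2.INTER_CUBIC));print(u-24,v-36,proj(K,E,p-[0,0,.0956]))
cv2.imwrite('pics/key.png',np.hstack(t))
E
```

```text
[-0.36617055 -0.28345068 -1.73124529] [ 0.07397446 -0.0202848   0.05008409] 0.020873355275305712
t 11.7 pos [ 0.4418 -0.2854  0.3034] yaw 89.58 shift [-1.105  3.642 -0.007] turn [ 0.002 -0.002 -0.171] q6 -2.35
325 179 [344.55031702 216.01595945]
222 155 [247.29967149 208.12454501]
```

View pics/key.png

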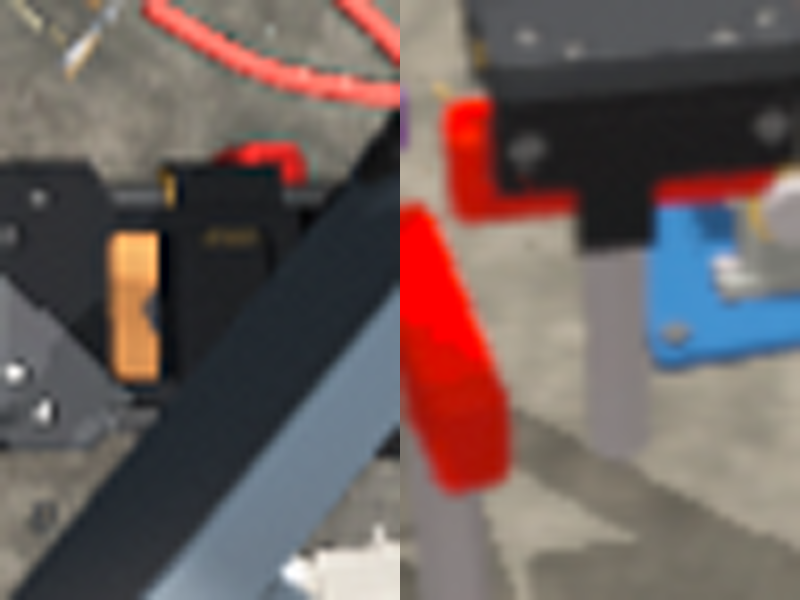

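The key hangs straight, its tip at side (247.6,208.8), about 0.7 mm from the TCP axis. Next I carry it over the hub.

Call:
move_arm(moves="-0.1 0.3 0 0 0 0 0;-0.2 0.65 0 0 0 0 0;-0.3 1 0 0 0 0 0")

```text
time: 12.1
position: [0.4733, -0.1855, 0.304]
tool_rot: [0.004, 1.0, 0.001, -0.001]
ft_force: [0.3, 0.3, -2.1]
grip_width: 0.0208
grip_force: 29.8
```

Call:
move_arm(moves="-0.1 0.35 0 0 0 0 0;-0.2 0.7 0 0 0 0 0;-0.3 1 0 0 0 0 0")

```text
time: 12.4
position: [0.5038, -0.0848, 0.3041]
tool_rot: [0.003, 1.0, 0.001, -0.001]
ft_force: [0.7, -0.2, -2.0]
grip_width: 0.0207
grip_force: 29.8
```

Call:
move_arm(moves="-0.1 0.35 0 0 0 0 0;-0.2 0.7 0 0 0 0 0;-0.3 0.9 0 0 0 0 0;-0.3 0.9 0 0 0 0 0;-0.3 0.9 0 0 0 0 0;-0.3 0.9 0 0 0 0 0")

```text
time: 13.0
position: [0.5344, 0.0022, 0.3048]
tool_rot: [0.004, 1.0, -0.0, -0.001]
ft_force: [0.1, 0.6, -1.3]
grip_width: 0.0207
grip_force: 29.8
```

```bash
python3 - <<'E'
from h import *
to((.5541,.0783,.215),105)
E
```

```text
t 13.0 pos [0.5344 0.0022 0.3048] yaw 89.54 shift [-0.192  0.763  0.897] turn [ 0.    -0.001 -0.172] q6 -1.77
```

Call:
move_arm(moves="-0.1 0.4 0 0 0 -0.06 0;-0.19 0.76 0.1 0 0 -0.12 0;-0.19 0.76 0.4 0 0 -0.17 0;-0.19 0.76 0.7 0 0 -0.17 0;-0.19 0.76 0.9 0 0 -0.17 0;-0.19 0.76 0.9 0 0 -0.17 0;-0.19 0.76 0.9 0 0 -0.17 0;-0.19 0.76 0.9 0 0 -0.17 0")

```text
time: 13.8
position: [0.5557, 0.078, 0.217]
tool_rot: [-0.129, 0.992, -0.0, 0.001]
ft_force: [0.3, -0.8, -1.3]
grip_width: 0.0213
grip_force: 29.8
```

```bash
python3 - <<'E'
from h import *
to((.5541,.0783,.205),105);o=robot.get_obs();print(o['ft_force'],o['moment'])
t=[]
for n in('top','side'):
    i,K,E=cam(n);np.savez(n+'3',i=i,K=K,E=E);u,v=proj(K,E,(.555,.078,.12)).astype(int);t.append(cv2.resize(i[v-27:v+27,u-18:u+18,::-1],(400,600),interpolation=cv2.INTER_CUBIC));print(u-18,v-27,proj(K,E,(.555,.0782,.108)),proj(K,E,o['position']-[0,0,.0956]))
cv2.imwrite('pics/above.png',np.hstack(t))
E
```

```text
t 13.8 pos [0.5557 0.078  0.217 ] yaw 104.82 shift [0.016 0.007 0.12 ] turn [-0.001  0.002 -0.002] q6 -1.89
[ 0.26845112 -0.79727172 -1.27376126] [ 0.11365586  0.04369003 -0.03698136]
193 151 [211.78640043 178.62491234] [211.33612741 177.85148984]
246 128 [264.86214807 158.88533844] [265.1014904 155.6042912]
```

View pics/above.png

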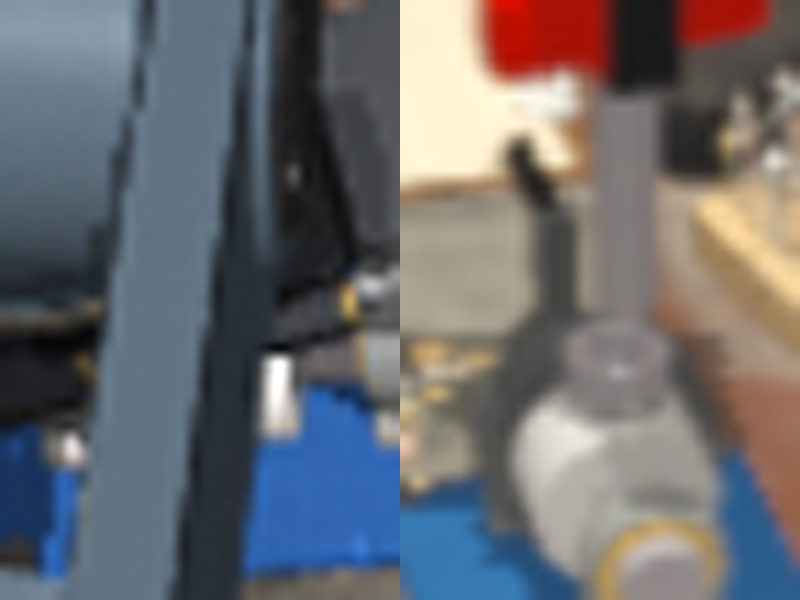

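Side crop: the key shaft's centre is at x=625 and the screw head's at 619, so the key sits about 1.5 mm far in x. That agrees with the computed correction.

Call:
move_arm(moves="0.02 0.01 0 0 0 0 0;0.02 0.01 0.04 0 0 0 0;0.02 0.01 0.08 0 0 0 0;0.02 0.01 0.1 0 0 0 0;0.02 0.01 0.12 0 0 0 0;0.02 0.01 0.14 0 0 0 0;0.02 0.01 0.15 0 0 0 0;0.02 0.01 0.15 0 0 0 0;0.02 0.01 0.15 0 0 0 0")

```text
time: 14.8
position: [0.5525, 0.0792, 0.2006]
tool_rot: [-0.13, 0.992, 0.0, 0.0]
ft_force: [0.2, -0.3, -1.8]
grip_width: 0.0208
grip_force: 29.8
```

```bash
python3 - <<'E'
from h import *
to((.5541,.0783,.1896),105);o=robot.get_obs();print(o['ft_force'],o['moment'])
E
```

```text
t 14.8 pos [0.5525 0.0792 0.2006] yaw 104.88 shift [-0.013 -0.013  0.11 ] turn [-0.     0.    -0.001] q6 -1.89
[ 0.19205443 -0.2701288  -1.83498507] [0.04062258 0.07649942 0.04563105]
```

Call:
move_arm(moves="-0.01 -0.01 0 0 0 0 0;-0.01 -0.01 0.01 0 0 0 0;-0.01 -0.01 0.02 0 0 0 0;-0.01 -0.01 0.03 0 0 0 0;-0.01 -0.01 0.04 0 0 0 0;-0.01 -0.01 0.05 0 0 0 0;-0.01 -0.01 0.05 0 0 0 0;-0.01 -0.01 0.05 0 0 0 0")

```text
time: 15.6
position: [0.5535, 0.0788, 0.1954]
tool_rot: [-0.129, 0.992, 0.0, -0.0]
ft_force: [-0.5, 2.4, -1.3]
grip_width: 0.0206
grip_force: 29.8
```

```bash
python3 - <<'E'
from h import *
to((.5541,.0783,.1896),105);o=robot.get_obs();print(o['ft_force'],o['moment'])
E
```

```text
t 15.6 pos [0.5535 0.0788 0.1954] yaw 104.88 shift [-0.005 -0.006  0.058] turn [ 0.    -0.    -0.001] q6 -1.89
[-0.46106622  2.40272691 -1.29867521] [ 0.61343851  0.11664125 -0.02874208]
```

Aligned at first try: the tip is 8 mm into the socket with light forces. Now to the bottom.

Call:
move_arm(moves="0 0.01 0.01 0 0 0 0;0 0.01 0.02 0 0 0 0;0 0.01 0.03 0 0 0 0;0 0.01 0.04 0 0 0 0;0 0.01 0.05 0 0 0 0;0 0.01 0.05 0 0 0 0;0 0.01 0.05 0 0 0 0;0 0.01 0.05 0 0 0 0")

```text
time: 16.4
position: [0.5534, 0.0794, 0.1905]
tool_rot: [-0.13, 0.992, -0.0, -0.0]
ft_force: [-0.4, -0.2, -2.4]
grip_width: 0.0209
grip_force: 29.8
```

```bash
python3 - <<'E'
from h import *
to((.5541,.0783,.1896),105);o=robot.get_obs();print(o['ft_force'],o['moment'])
E
```

```text
t 16.4 pos [0.5534 0.0794 0.1905] yaw 104.88 shift [-0.004 -0.012  0.009] turn [-0.    -0.    -0.001] q6 -1.89
[-0.41777702 -0.21492743 -2.38289155] [ 0.15685944 -0.00876242 -0.02832225]
```

Call:
move_arm(moves="0 0 0 0 0 0.04 0;0 0 0.01 0 0 0.08 0;0 0 0.01 0 0 0.12 0;0 0 0.01 0 0 0.16 0;0 0 0.01 0 0 0.2 0;0 0 0.01 0 0 0.24 0;0 0 0.02 0 0 0.28 0;0 0 0.02 0 0 0.32 0;0 0 0.02 0 0 0.36 0;0 0 0.02 0 0 0.36 0;0 0 0.02 0 0 0.36 0")

```text
time: 17.5
position: [0.5539, 0.0798, 0.1889]
tool_rot: [0.152, 0.988, 0.0, 0.001]
ft_force: [1.2, 1.9, -0.1]
grip_width: 0.0207
grip_force: 29.8
```

```bash
cat > m.py <<'E'
from h import *
F=[];M=[];Q=[]
for k in range(8):
    robot.camera('side');o=robot.get_obs();F.append(o['ft_force']);M.append(o['moment']);Q.append(o['joint_torque'][5])
print('F',np.mean(F,0).round(2),'M',np.mean(M,0).round(3),'sd',np.std(M,0).round(3),'t6',np.mean(Q).round(3),np.std(Q).round(3))
to((.5541,.0783,.1896))
E
python3 m.py
```

```text
F [0.79 2.51 1.34] M [ 0.665 -0.214 -0.004] sd [0.035 0.032 0.03 ] t6 0.006 0.005
t 17.9 pos [0.5538 0.0796 0.1889] yaw 72.49 shift [-0.007 -0.012 -0.007] turn [0 0 0] q6 -1.32
```

Call:
move_arm(moves="0 0.007 0 0 0 0.03 0;0 0.007 0 0 0 0.06 0;0 0.007 0.005 0 0 0.09 0;0 0.007 0.005 0 0 0.12 0;0 0.007 0.005 0 0 0.15 0;0 0.007 0.005 0 0 0.15 0;0 0.007 0.005 0 0 0.15 0")

```text
time: 18.6
position: [0.5541, 0.08, 0.1883]
tool_rot: [0.267, 0.964, 0.0, 0.001]
ft_force: [2.0, 2.3, 0.8]
grip_width: 0.0208
grip_force: 29.8
```

```bash
python3 m.py
```

```text
F [1.88 2.   1.53] M [ 0.461 -0.486  0.041] sd [0.03  0.062 0.034] t6 0.027 0.003
t 19.0 pos [0.554  0.0801 0.1882] yaw 58.99 shift [-0.01  -0.015 -0.014] turn [0 0 0] q6 -1.09
```

Call:
move_arm(moves="0 0 0 0 0 0.02 0;0 0 0 0 0 0.04 0;0 0 0 0 0 0.04 0;0 0 0 0 0 0.04 0")

```text
time: 19.4
position: [0.5539, 0.0801, 0.1881]
tool_rot: [0.297, 0.955, 0.0, 0.0]
ft_force: [2.5, 2.0, 0.7]
grip_width: 0.0205
grip_force: 29.8
```

```bash
python3 m.py
```

```text
F [2.67 1.82 0.77] M [ 0.404 -0.736  0.067] sd [0.02  0.021 0.015] t6 0.065 0.002
t 19.8 pos [0.5538 0.0801 0.1881] yaw 55.39 shift [-0.013 -0.013 -0.015] turn [0 0 0] q6 -1.02
```

Call:
move_arm(moves="-0.004 0.008 0 0 0 0.02 0;-0.004 0.008 0 0 0 0.035 0;-0.004 0.008 0 0 0 0.035 0;-0.004 0.008 0 0 0 0.035 0")

```text
time: 20.2
position: [0.5541, 0.0804, 0.1879]
tool_rot: [0.323, 0.946, -0.0, -0.0]
ft_force: [2.9, -0.4, 1.0]
grip_width: 0.0208
grip_force: 29.8
```

```bash
python3 m.py
```

```text
F [2.17 0.48 0.45] M [ 0.074 -0.544  0.097] sd [0.036 0.042 0.027] t6 0.096 0.001
t 20.6 pos [0.5542 0.0805 0.188 ] yaw 52.24 shift [-0.013 -0.018 -0.016] turn [0 0 0] q6 -0.97
```

Call:
move_arm(moves="-0.003 0.003 0 0 0 0.02 0;-0.003 0.003 0 0 0 0.04 0;-0.003 0.003 0 0 0 0.04 0;-0.003 0.003 0 0 0 0.04 0")

```text
time: 21.0
position: [0.5544, 0.0805, 0.1878]
tool_rot: [0.353, 0.936, -0.0, -0.0]
ft_force: [1.4, 0.8, -0.7]
grip_width: 0.0205
grip_force: 29.8
```

```bash
python3 m.py
```

```text
F [ 1.38 -0.25 -1.25] M [-0.105 -0.374  0.116] sd [0.018 0.021 0.031] t6 0.121 0.001
t 21.4 pos [0.5545 0.0806 0.1878] yaw 48.64 shift [-0.012 -0.02  -0.018] turn [0 0 0] q6 -0.9
```

Torque has risen by about 0.115 N m, within the tight band. I release and retreat.

Call:
move_arm(moves="0 0 0 0 0 0 0.3;0 0 0 0 0 0 0.4;0 0 0 0 0 0 0.5;0 0 0 0 0 0 0.6;0 0 0 0 0 0 0.6;0 0 -0.1 0 0 0 0.6;0 0 -0.3 0 0 0 0.6;0 0 -0.6 0 0 0 0.7;0 0 -1 0 0 0 0.7;0 0 -1 0 0 0 0.7")

```text
time: 22.4
position: [0.5584, 0.0806, 0.2945]
tool_rot: [0.353, 0.936, 0.002, 0.006]
ft_force: [1.4, -0.7, 0.6]
grip_width: 0.0599
grip_force: 0.0
```

Call:
move_arm(moves="0 0.3 0 0 0 0 0.7;0.2 0.7 0 0 0 0 0.7;0.4 1 0 0 0 0 0.7;0.4 1 0 0 0 0 0.7;0.4 1 0 0 0 0 0.7;0.4 1 0 0 0 0 0.7;0.4 1 0 0 0 0 0.7")

```text
time: 23.1
position: [0.5906, 0.1809, 0.2881]
tool_rot: [0.354, 0.935, -0.0, -0.0]
ft_force: [-0.6, -0.0, 0.2]
grip_width: 0.0609
grip_force: 0.0
```

```bash
python3 - <<'E'
from h import *
to((.5,.1,.3));t=[]
for n in('top','side'):
    i,K,E=cam(n);u,v=proj(K,E,(.555,.1,.13)).astype(int);t.append(cv2.resize(i[v-45:v+45,u-30:u+30,::-1],(400,600),interpolation=cv2.INTER_CUBIC));print(u-30,v-45,proj(K,E,(.555,.0785,.213)))
cv2.imwrite('pics/end.png',np.hstack(t))
E
```

```text
t 23.1 pos [0.5906 0.1809 0.2881] yaw 48.55 shift [ 0.144 -1.207 -0.119] turn [0 0 0] q6 -0.73
173 132 [207.24624683 174.15817097]
233 105 [264.98073474 131.73355371]
```

View pics/end.png

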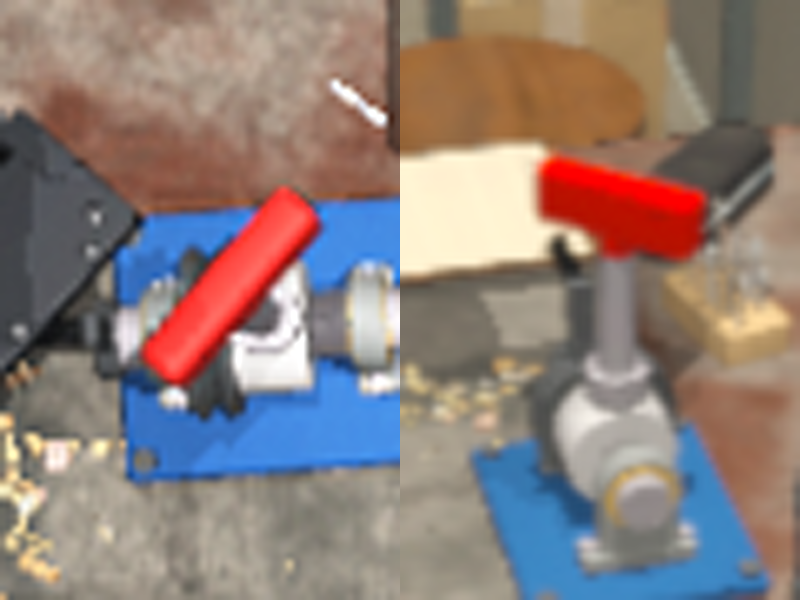

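The key stands upright in the screw: its handle centre is at top (207.5,174.3) against (207.2,174.2) predicted, and the handle has not sprung back. The gripper is clear.

```bash
python3 -c "
from h import *
print(robot.hand_in())"
```

```text
the job is handed in; nothing more can be done
None
```

I turned the shaft flat-up and tightened the clamp screw with the red key, then handed the job in at about 23 s. The torque rose by about 0.115 N m, inside the 0.08 to 0.18 tight band; the key stands upright in the screw, the gripper is clear, and the hand-in returned no verdict.

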